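Pack a two-layer sample carrier

TASK

Finish packing the two-layer sample carrier: take the small amber jar on the bench that is the same size as the one already packed, and stand it upright in the carrier's empty bottom well. Then pick up the divider tray with the upper layer of vials by its handle and fit it inside the carrier, lying flat on the two end ledges over the jars. Set both down rather than dropping them, and let go.

Things in the scene. Friction and masses are not known exactly. Their poses are not given: they have to be found in the camera images.
- carrier: fixed grey open box, 172 (x) by 224 (y) by 98 mm high, walls 6; origin: centre of its underside. Floor top at 8 mm; foam with its top at 36 mm has two square wells 56 mm wide, down to the floor, centres at y = -33 and +33, x = 0. At each y end a ledge 40 mm wide (|y| 66 to 106), full inner width, top at 82 mm. One well holds a packed jar (top at 72 mm), the other is empty; which varies.
- pad: round cork pad, 48 mm across, 3 mm thick, fixed on the floor at the centre of the carrier's empty well (the jar is to stand on it); origin at the centre of its underside, 8 mm above the carrier's origin
- jar: the loose amber glass jar to pack, plain upright cylinder 36 mm across, 64 mm high, white cap (top 16 mm), paper label, about 0.09 kg, like the packed one; origin: centre of its underside. It stands on the bench at the robot's left; near it, in changing places, are a 105 mm tall bottle of the same width and a 24 mm thin vial, 46 mm high, that are not wanted.
- tray: loose divider tray, 0.28 kg, lying at the robot's right: white plate 126 (x) by 180 (y) by 8 mm; four capped vials held fast near each y end (|y| 49 to 83, up to 51 mm high); in the middle an upright aluminium handle 16 thick (x), 50 long (y), from 8 to 60 mm up. Origin: centre of its underside. Either way round fits; seated, its underside is at carrier z = 82 mm, with 16 mm play all round.
Things that resemble listed ones, but are neither listed nor needed, are in the scene too. Leave any pink or yellow look-alike of the tray alone.

How it is judged:
On the way, in this order (a step that is already met when the one before it is completed fails the run):
1. the jar stands upright on the pad in the empty well, let go (horizontal distance between jar and pad below 0.02 m and z of jar in the frame of carrier below 0.018 m and angle between jar's own z axis and vertical below 0.15 rad and contact force between the fingers and jar below 0.1 N), for 0.2 s.
2. the tray lies flat on both ledges inside the carrier (horizontal distance between tray and carrier below 0.03 m and z of tray in the frame of carrier between 0.076 and 0.088 m and angle between tray's own z axis and vertical below 0.06 rad), for 0.2 s.
At the end, for the whole second after the job is handed in: The jar stands upright (within 8 deg) in the once-empty well, centre within 20 mm of the pad's; the tray lies flat (within 3 deg) on the end ledges inside the carrier, underside 82 +- 6 mm above the carrier's, centre within 30 mm of the carrier's; both released and at rest (all of step 2 and horizontal distance between jar and pad below 0.02 m and z of jar in the frame of carrier below 0.018 m and angle between jar's own z axis and vertical below 0.15 rad and linear speed of each of tray, jar below 0.02 m/s); the robot touches nothing.
It fails at once if the jar is dropped: it falls freely by more than about 25 mm (linear speed of jar above 0.7 m/s and contact force between the fingers and jar below 0.1 N).
It fails at once if the tray is dropped: it falls freely by more than about 25 mm (linear speed of tray above 0.7 m/s and contact force between the fingers and tray below 0.1 N).
It also fails if it takes over 54 s, if anything falls off the work surface, if the arm or the gripper's body presses on something with over 40 N, if the wrist force passes 120 N, or if a joint passes its speed limit or range.

ROBOT

A 6-joint arm with a two-finger parallel gripper is mounted at the origin on the work surface. World frame = base frame: x ahead of the robot, y to its left, z up, the work surface at z = 0. Lengths are in m, angles in rad, forces in N, time in s.
With the tool pointing down it reaches from about 0.275 to 0.85 m from the base axis. Payload 5.2 kg.
Tool frame: the origin (TCP) lies at the very end of the fingers, on their centre line; the grasp point (between the pads) lies 19 mm behind it; z points along the fingers, y is the direction in which the jaws open and shut (so a half turn about z gives the same grasp; the last joint's range is limited). The gripper opens to 85 mm and grips with 20 to 120 N. Pads are 22 mm wide; open, the fingers measure 114 mm over their backs; the gripper's body (76 mm by 85 mm) begins 54 mm behind the grasp point. The pads swing forward as they close: fully open they stand 13 mm farther back than shut.
Start: joints at [-1.402, 0.259, 1.535, -0, 1.348, -0.203], TCP at [0.2, -0.512, 0.231] pointing down, gripper open.
Joint ranges: [-3.14, 3.14], [-0.91, 2.08], [0.19, 2.58], [-1.22, 4.36], [0.22, 2.71], [-3.12, 3.12]. Speed limits (rad/s): [2.57, 2.57, 3.14, 3.14, 3.14, 3.14].

INTERFACE

Orientations are given as [roll, pitch, yaw] about the fixed x, y, z axes, in that order (R = Rz(yaw) Ry(pitch) Rx(roll)).
In Python, from cell import get_obs, snapshot, finish_job gives the robot as it stands. The module is installed in compiled form; this text tells all that it offers.
- The arm moves only by the tool step_arm, never from a script. Its argument "rows" is a list of rows, each a list of 5 numbers: the shift along the world's x, y, z in cm, then the turn about the world's z in rad, then the finger opening in cm, from 0 to 8.54. In form: [[x, y, z, turn, fingers], ...]. A call has exactly 8 rows; each row shifts and turns the pose as measured when the row begins; what a row does not reach is not made up. A row lasts 1/10 s, in which the tool goes at most 50 mm and 8.59 degrees, less where a joint would pass 70% of its speed; a pose out of reach is approached as far as the arm can. A call with a gripper value outside its range is refused whole. The fingers move at their own pace and stop on an object; "force" is the grip in N (left out, the last holds). Time passes only in rows, so rows that do not move let the fingers close, or fill a call up. It gives the time, the measured TCP pose, the force and the opening at its end, in the units of the state.
- get_obs(): the state, without advancing time (a new reading comes with each control period).
- snapshot(name): name is "side" or "top"; returns a dict with "frame" (480x640x3 uint8, red, green, blue), "intrinsics" (3x3 intrinsics, pixels), "R" (3x3) and "t" (3): a world point X has camera coordinates R X + t. Camera axes: x right, y down, z forward; pixel columns grow to the right and rows downward; lengths in m; the calibration is good to about 2 mm. A picture is of the moment at which its call begins. There is no depth.
- finish_job(): hands the job in, once; it reports no verdict.
The state is a dict: "time_s": time; "qpos": joint angles; "dq": joint speeds; "effort": joint torques, N m; "tcp_pos": TCP position; "tcp_rot": TCP orientation; "ft_force": force on the tool from outside, world axes, zero at the start; "torque": the same for the moment, N m; "width": finger opening in m.
Only numpy, scipy, OpenCV 4.12 (cv2) and the standard library are available. Lean on these libraries where they do the work, as an engineer would, in place of code of your own. Each camera call takes 0.05 s, during which the arm holds its last target.

## Working session

There is one attempt and no reset: what is moved stays moved. The work goes in short steps, Python scripts to look and compute and a tool call to move; the robot and the scene stay as the last step left them, time stands still between calls to the robot, and variables do not carry over. Pictures are saved under pics/ and viewed, and the job is handed in when it is done.

Besides the shell and the picture viewer there is one more tool, called as a command line: name --pt "numbers of a row" for each row, then --argument value for the rest. step_arm: Moves the arm, as the interface text tells. Its arguments: {"type":"object","properties":{"rows":{"type":"array"},"force":{"type":"number"}},"required":["rows"]}

```bash
mkdir -p pics; cat > h.py <<'E'
import numpy as np,cv2
from cell import get_obs,snapshot,finish_job
def snap(n,f):
    s=snapshot(n); cv2.imwrite('pics/'+f+'.png',s['frame'][:,:,::-1]); np.savez('pics/'+f+'.npz',**s); return s
def load(f): return dict(np.load('pics/'+f+'.npz'))
def proj(s,X):
    c=(s['R']@np.atleast_2d(X).T).T+s['t']; p=(s['intrinsics']@c.T).T; return p[:,:2]/p[:,2:]
def back(s,uv,z):
    d=s['R'].T@np.linalg.inv(s['intrinsics'])@np.array([uv[0],uv[1],1.]); o=-s['R'].T@s['t']
    return o+d*(z-o[2])/d[2]
E
python3 - <<'E'
from h import *
for n in('top','side'):
    s=snap(n,n+'0'); print(n,-s['R'].T@s['t'],s['intrinsics'][0,0],s['R'].round(2).tolist())
print(get_obs())
E
```

```text
top [ 0.39319342 -0.01654231  1.08326328] 486.1444382307005 [[0.0, -1.0, 0.02], [-1.0, -0.0, -0.05], [0.05, -0.01, -1.0]]
side [0.21850336 0.69155585 0.90689871] 555.4015117165555 [[-0.95, -0.31, 0.0], [-0.23, 0.7, -0.67], [0.21, -0.64, -0.74]]
{'time_s': 0.1, 'qpos': array([-1.40181931e+00,  2.59255024e-01,  1.53597311e+00,  3.70117993e-06,
        1.34803496e+00, -2.02791992e-01]), 'dq': array([-0.00067314, -0.00327324, -0.00070022, -0.00110062,  0.00045754,
        0.00036365]), 'effort': array([ 1.41192242e-03, -4.46969390e+01, -2.91248918e+01, -4.58586801e-04,
        6.35922595e-03,  3.57663232e-07]), 'tcp_pos': array([ 0.19973922, -0.51192877,  0.23056618]), 'tcp_rot': array([-3.13995717e+00, -3.39969326e-04,  3.71767907e-01]), 'ft_force': array([-0.19036119,  0.72013817, -0.07721409]), 'torque': array([-0.01987855,  0.02368761, -0.01173958]), 'width': 0.08519532063230155}
```

View pics/top0.png

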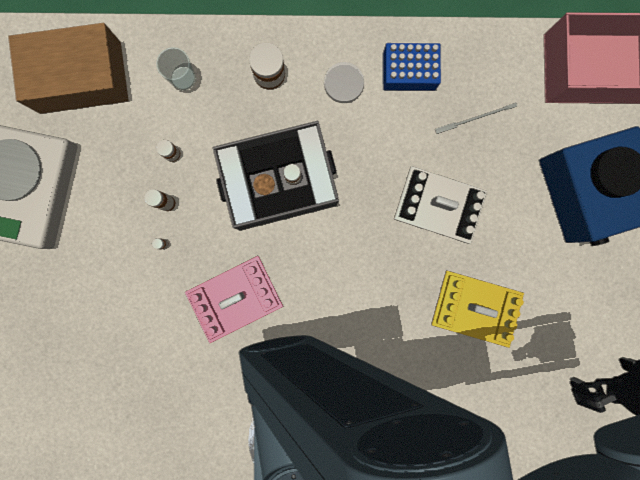

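View pics/side0.png

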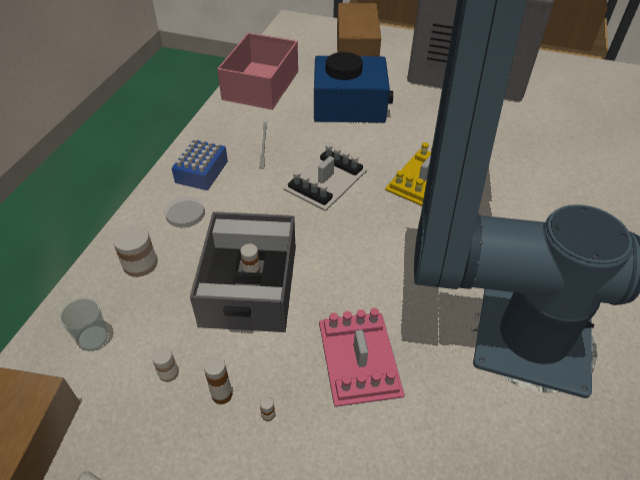

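Top view: the carrier is at (275,175), with its empty well and cork pad at (264,183) and the packed jar at (292,173). The white tray is at (441,204).

Candidates for the jar, by top-view pixel:
- (168,150): short jar, at side (166,365)
- (157,199): tall bottle, at side (218,380)
- (160,243): thin vial, at side (267,408)
- (267,62): big wide jar

By the description I choose the one at (168,150). I'll check it in a crop.

```bash
python3 - <<'E'
from h import *
t=cv2.imread('pics/top0.png');s=cv2.imread('pics/side0.png')
a=cv2.resize(t[130:260,130:210],None,fx=4,fy=4,interpolation=cv2.INTER_CUBIC)
b=cv2.resize(s[340:430,140:290],None,fx=3,fy=3,interpolation=cv2.INTER_CUBIC)
c=np.zeros((520,320+450,3),np.uint8);c[:520,:320]=a;c[:270,320:]=b
cv2.imwrite('pics/c1.png',c)
cv2.imwrite('pics/c2.png',cv2.resize(t[115:235,205:345],None,fx=5,fy=5,interpolation=cv2.INTER_CUBIC))
cv2.imwrite('pics/c3.png',cv2.resize(t[155:250,385:500],None,fx=6,fy=6,interpolation=cv2.INTER_CUBIC))
E
```

```text
(no output)
```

View pics/c1.png

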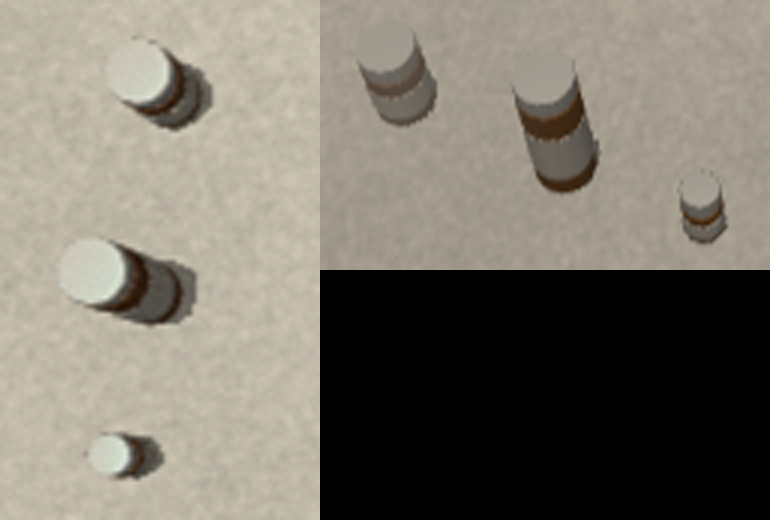

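View pics/c2.png

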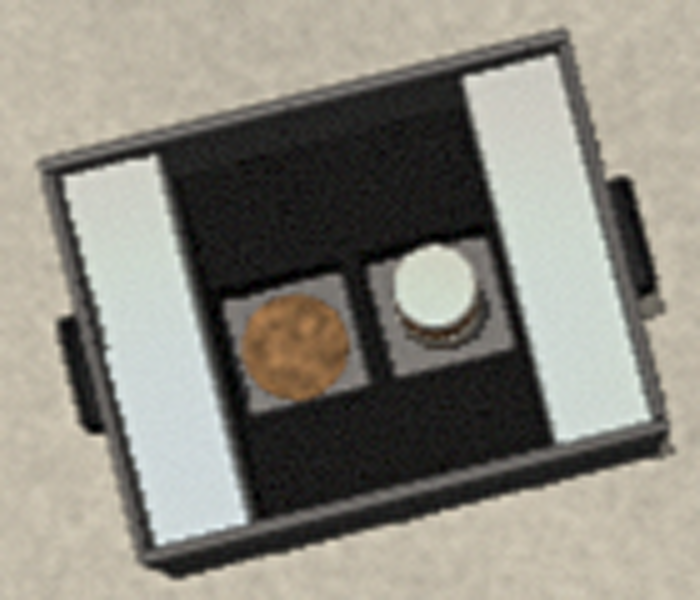

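View pics/c3.png

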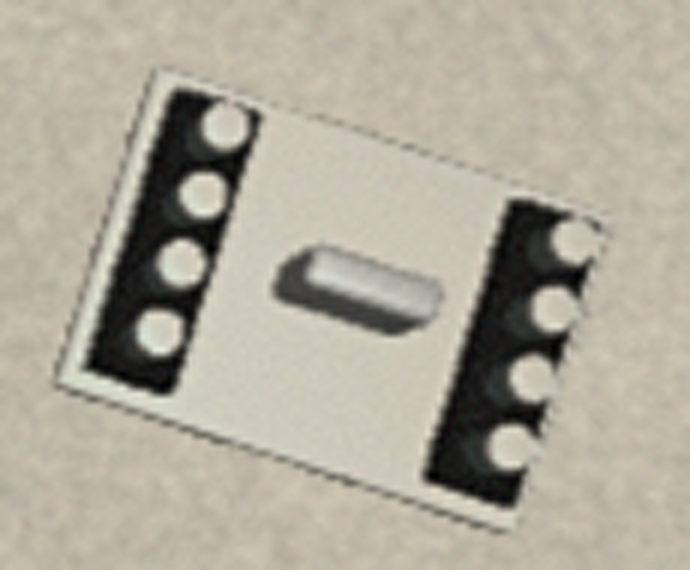

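The crops confirm it: the item at (168,150) is the short jar with a 36 mm cap, and the other two are the tall bottle and the thin vial. Next I measure the poses.

```bash
cat > meas.py <<'E'
from h import *
from scipy.optimize import least_squares
def fitrect(s,uv,z,hx,hy,th0):
    m=np.array([[hx,hy],[hx,-hy],[-hx,-hy],[-hx,hy]]) # image order TL,TR,BR,BL
    def P(p):
        c,si=np.cos(p[2]),np.sin(p[2]); return np.c_[m@np.array([[c,si],[-si,c]])+p[:2],np.full(4,z)]
    x0=np.r_[np.mean([back(s,q,z)[:2] for q in uv],0),th0]
    r=least_squares(lambda p:(proj(s,P(p))-uv).ravel(),x0); return r.x,np.abs(r.fun).max()
E
python3 - <<'E'
from meas import *
s=load('top0');sd=load('side0')
car=np.array([(42,165),(565,32),(665,425),(145,560)])/5+[205,115]-.4
print('carrier',fitrect(s,car,.098,.086,.112,.25))
tr=np.array([(155,68),(608,212),(512,532),(58,382)])/6+[385,155]-.4
print('tray',fitrect(s,tr,.008,.063,.09,-.3))
print('pad',back(s,np.array([295,346])/5+[205,115]-.4,.011))
print('handle top',back(s,np.array([376,282])/6+[385,155]-.4,.060))
print('packed',back(s,np.array([435,286])/5+[205,115]-.4,.072))
print('jar top',back(s,np.array([139,71])/4+[130,130]-.4,.064), 'side',back(sd,np.array([66,47])/3+[140,340]-.4,.064))
print('tall',back(s,np.array([95,272])/4+[130,130]-.4,.105))
E
```

```text
carrier (array([0.56498355, 0.05301197, 0.25813244]), np.float64(1.8015654959198173))
tray (array([ 0.51356446, -0.30762655, -0.30796134]), np.float64(0.949102829744163))
pad [0.55703381 0.08550265 0.011     ]
handle top [ 0.51350156 -0.30872979  0.06      ]
packed [0.57328194 0.02136296 0.072     ]
jar top [0.62512984 0.2898269  0.064     ] side [0.6253144 0.2922735 0.064    ]
tall [0.51362591 0.29778457 0.105     ]
```

step_arm --pt "2.2 4.2 0 0.14 8.5" --pt "2.2 4.2 0 0.14 8.5" --pt "2.2 4.2 0 0.14 8.5" --pt "2.2 4.2 0 0.14 8.5" --pt "2.2 4.2 0 0.14 8.5" --pt "2.2 4.2 0 0.14 8.5" --pt "2.2 4.2 0 0.14 8.5" --pt "2.2 4.2 0 0.14 8.5" --force 40

```text
time_s: 0.9
tcp_pos: [0.3755, -0.1676, 0.2266]
tcp_rot: [-3.137, -0.002, 1.523]
ft_force: [1.7, -0.7, 0.2]
width: 0.085
```

step_arm --pt "2.3 4.3 0 0.04 8.5" --pt "2.3 4.3 0 0.04 8.5" --pt "2.3 4.3 0 0.04 8.5" --pt "2.3 4.3 0 0.04 8.5" --pt "2.3 4.3 0 0.04 8.5" --pt "2.3 4.3 0 0.04 8.5" --pt "2.3 4.3 0 0.04 8.5" --pt "2.3 4.3 0 0.02 8.5"

```text
time_s: 1.7
tcp_pos: [0.5593, 0.1878, 0.2251]
tcp_rot: [-3.135, -0.001, 1.841]
ft_force: [0.6, -2.0, 1.2]
width: 0.0849
```

step_arm --pt "3 5 -1 0 8.5" --pt "3 5 -1 0 8.5" --pt "0.5 1 0 0 8.5" --pt "0 0 0 0 8.5" --pt "0 0 0 0 8.5" --pt "0 0 0 0 8.5" --pt "0 0 0 0 8.5" --pt "0 0 0 0 8.5"

```text
time_s: 2.5
tcp_pos: [0.613, 0.284, 0.2049]
tcp_rot: [-3.13, -0.0, 1.845]
ft_force: [0.3, 0.0, -0.0]
width: 0.0849
```

step_arm --pt "1.2 0.7 0 -0.015 8.5" --pt "0.1 0.1 -3 0 8.5" --pt "0 0 -4 0 8.5" --pt "0 0 -3 0 8.5" --pt "0 0 -2 0 8.5" --pt "0 0 0 0 8.5" --pt "0 0 0 0 8.5" --pt "0 0 0 0 8.5"

```text
time_s: 3.3
tcp_pos: [0.6291, 0.286, 0.0907]
tcp_rot: [3.14, 0.0, 1.821]
ft_force: [0.1, 0.9, 0.3]
width: 0.0849
```

```bash
python3 - <<'E'
from h import *
snap('side','s1');snap('top','t1')
a=cv2.resize(cv2.imread('pics/s1.png')[280:430,90:290],None,fx=2,fy=2)
b=cv2.resize(cv2.imread('pics/t1.png')[80:230,90:290],None,fx=2,fy=2)
cv2.imwrite('pics/c4.png',np.hstack([a,b]))
E
```

```text
(no output)
```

View pics/c4.png

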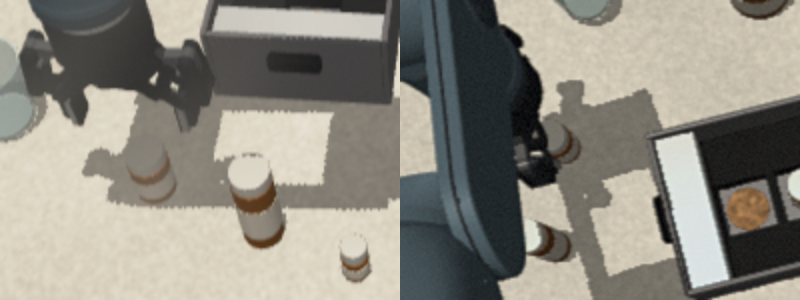

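The side crop shows the open fingers above and either side of the short jar (crop 150,165), clear of the tall bottle at (255,190). I'll correct by a few mm and descend.

step_arm --pt "-0.4 0.5 0 0 8.5" --pt "0 0 -2 0 8.5" --pt "0 0 -2 0 8.5" --pt "0 0 -1.5 0 8.5" --pt "0 0 0 0 8.5" --pt "0 0 0 0 8.5" --pt "0 0 0 0 8.5" --pt "0 0 0 0 8.5"

```text
time_s: 4.2
tcp_pos: [0.6288, 0.2951, 0.0434]
tcp_rot: [3.124, -0.001, 1.822]
ft_force: [-0.4, 0.5, -0.2]
width: 0.0851
```

step_arm --pt "-0.4 -0.3 0 0 8.5" --pt "0 0 -0.5 0 8.5" --pt "0 0 -0.4 0 8.5" --pt "0 0 0 0 8.5" --pt "0 0 0 0 3" --pt "0 0 0 0 3" --pt "0 0 0 0 3" --pt "0 0 0 0 3"

```text
time_s: 5.0
tcp_pos: [0.6256, 0.2918, 0.0356]
tcp_rot: [3.122, -0.001, 1.822]
ft_force: [-0.4, 0.5, 0.2]
width: 0.0343
```

step_arm --pt "0 0 0 0 3" --pt "0 0 0 0 3" --pt "0 0 0 0 3" --pt "0 0 0 0 3" --pt "0 0 0 0 3" --pt "0 0 0 0 3" --pt "0 0 0 0 3" --pt "0 0 0 0 3"

```text
time_s: 5.8
tcp_pos: [0.6256, 0.2918, 0.0356]
tcp_rot: [3.122, -0.001, 1.822]
ft_force: [-0.6, -0.5, 0.4]
width: 0.0343
```

step_arm --pt "0 0 1 0 3" --pt "0 0 3 0 3" --pt "0 0 4 0 3" --pt "0 0 4 0 3" --pt "0 0 3 0 3" --pt "0 0 1 0 3" --pt "0 0 0 0 3" --pt "0 0 0 0 3"

```text
time_s: 6.6
tcp_pos: [0.6223, 0.291, 0.2016]
tcp_rot: [3.126, -0.001, 1.822]
ft_force: [0.0, -0.1, -1.6]
width: 0.0345
```

```bash
python3 - <<'E'
from h import *
snap('side','s2')
cv2.imwrite('pics/c5.png',cv2.resize(cv2.imread('pics/s2.png')[200:430,60:330],None,fx=2,fy=2))
E
```

```text
(no output)
```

View pics/c5.png

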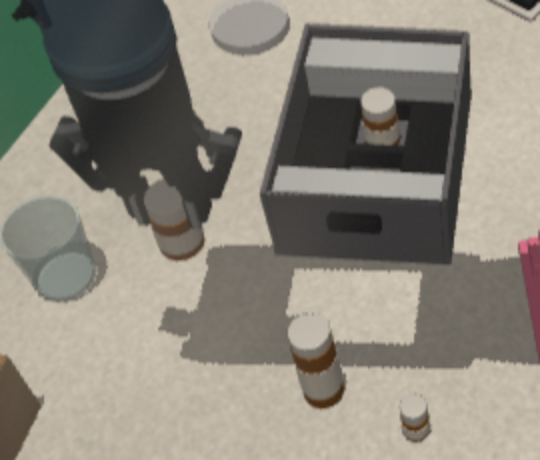

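The jar is held upright at crop (175,220), with its bottom at about 0.166 m, above the rim. Next I move it over the well.

step_arm --pt "-0.6 -2 0 0 3" --pt "-1 -3.2 0 0 3" --pt "-1 -3.5 0 0 3" --pt "-1 -3.5 0 0 3" --pt "-1 -3.2 0 0 3" --pt "-0.8 -2.2 0 0 3" --pt "-0.4 -1 0 0 3" --pt "0 0 0 0 3"

```text
time_s: 7.45
tcp_pos: [0.5527, 0.0995, 0.1825]
tcp_rot: [-3.128, -0.006, 1.824]
ft_force: [0.3, 0.5, 0.3]
width: 0.0343
```

step_arm --pt "0 0 0 0 3" --pt "0 0 0 0 3" --pt "0 0 0 0 3" --pt "0 0 0 0 3" --pt "0 0 0 0 3" --pt "0 0 0 0 3" --pt "0 0 0 0 3" --pt "0 0 0 0 3"

```text
time_s: 8.25
tcp_pos: [0.5536, 0.1042, 0.181]
tcp_rot: [-3.127, -0.008, 1.829]
ft_force: [0.2, 0.6, -0.3]
width: 0.0342
```

step_arm --pt "0.3 -1.7 0 0 3" --pt "0 0 0 0 3" --pt "0 0 0 0 3" --pt "0 0 0 0 3" --pt "0 0 0 0 3" --pt "0 0 0 0 3" --pt "0 0 0 0 3" --pt "0 0 0 0 3"

```text
time_s: 9.05
tcp_pos: [0.5561, 0.0887, 0.1812]
tcp_rot: [-3.127, -0.01, 1.829]
ft_force: [0.5, 0.3, -1.2]
width: 0.0343
```

```bash
python3 - <<'E'
from h import *
snap('side','s3');snap('top','t3')
a=cv2.resize(cv2.imread('pics/s3.png')[150:350,160:320],None,fx=2.4,fy=2.4)
b=cv2.resize(cv2.imread('pics/t3.png')[90:290,190:350],None,fx=2.4,fy=2.4)
cv2.imwrite('pics/c6.png',np.hstack([a,b]))
E
```

```text
(no output)
```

View pics/c6.png

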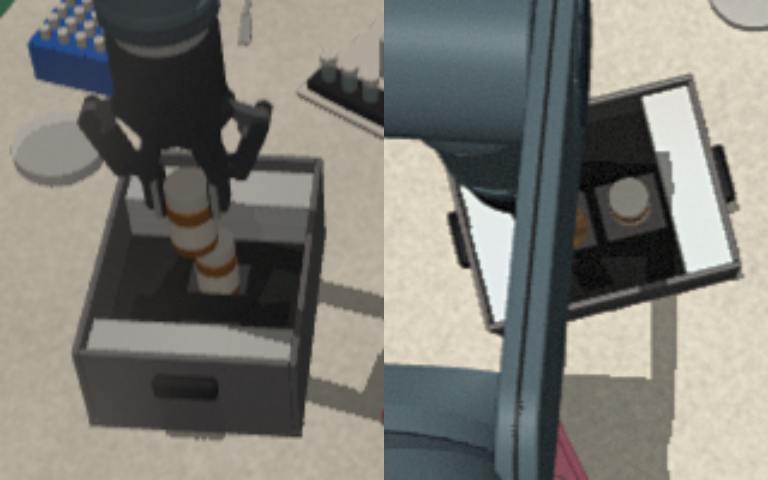

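The side crop shows the jar (190,215) hanging over the well, next to the packed one (217,265). Now I descend.

step_arm --pt "0.1 -0.3 0 0 3" --pt "0 0 -2 0 3" --pt "0 0 -3 0 3" --pt "0 0 -2 0 3" --pt "0 0 0 0 3" --pt "0 0 0 0 3" --pt "0 0 0 0 3" --pt "0 0 0 0 3"

```text
time_s: 9.95
tcp_pos: [0.5602, 0.0843, 0.1131]
tcp_rot: [-3.134, -0.007, 1.829]
ft_force: [0.4, 0.1, -1.3]
width: 0.0347
```

```bash
python3 - <<'E'
from h import *
s=snap('side','s4');o=get_obs();t=o['tcp_pos'];print(t)
im=cv2.imread('pics/s4.png')
b=t[2]-.0356
th=np.linspace(0,2*np.pi,40)
for z,c in((b,(0,255,0)),(b+.064,(0,0,255))):
    p=proj(s,np.c_[t[0]+.018*np.cos(th),t[1]+.018*np.sin(th),0*th+z])
    for q in p: im[int(round(q[1])),int(round(q[0]))]=c
p=proj(s,np.c_[.557+.024*np.cos(th),.0855+.024*np.sin(th),0*th+.011])
for q in p: im[int(round(q[1])),int(round(q[0]))]=(255,0,255)
cv2.imwrite('pics/c7.png',cv2.resize(im[190:330,180:310],None,fx=4,fy=4,interpolation=cv2.INTER_NEAREST))
E
```

```text
[0.56026715 0.08433193 0.11319392]
```

View pics/c7.png

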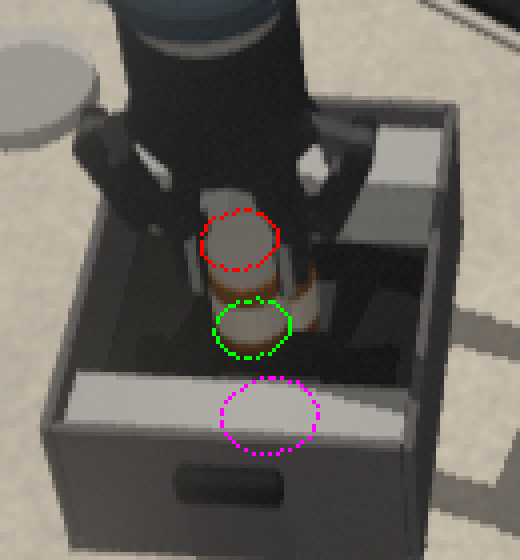

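The drawn circles match the jar's cap and base, so the jar is centred on the TCP to about 1–2 mm.

step_arm --pt "-0.3 0.1 0 0 3" --pt "0 0 -2 0 3" --pt "0 0 -2 0 3" --pt "0 0 -1.2 0 3" --pt "0 0 0 0 3" --pt "0 0 0 0 3" --pt "0 0 0 0 3" --pt "0 0 0 0 3"

```text
time_s: 10.8
tcp_pos: [0.5602, 0.0857, 0.0657]
tcp_rot: [3.139, -0.004, 1.83]
ft_force: [1.1, 0.2, -0.6]
width: 0.0343
```

step_arm --pt "-0.3 0 0 0 3" --pt "0 0 -0.6 0 3" --pt "0 0 -0.6 0 3" --pt "0 0 -0.4 0 3" --pt "0 0 0 0 3" --pt "0 0 0 0 3" --pt "0 0 0 0 3" --pt "0 0 0 0 3"

```text
time_s: 11.6
tcp_pos: [0.5576, 0.0857, 0.0493]
tcp_rot: [3.137, -0.003, 1.83]
ft_force: [0.4, 0.8, -0.3]
width: 0.0344
```

step_arm --pt "0 0 -0.15 0 3" --pt "0 0 0 0 3" --pt "0 0 -0.1 0 3" --pt "0 0 0 0 3" --pt "0 0 0 0 3" --pt "0 0 0 0 3" --pt "0 0 0 0 3" --pt "0 0 0 0 3"

```text
time_s: 12.4
tcp_pos: [0.558, 0.0857, 0.047]
tcp_rot: [3.136, -0.003, 1.83]
ft_force: [1.1, 0.4, -0.6]
width: 0.0346
```

step_arm --pt "0 0 -0.1 0 3" --pt "0 0 0 0 3" --pt "0 0 0 0 3.8" --pt "0 0 0 0 4.5" --pt "0 0 0 0 6" --pt "0 0 0 0 7" --pt "0 0 0 0 7" --pt "0 0 0 0 7"

```text
time_s: 13.2
tcp_pos: [0.5584, 0.0857, 0.0463]
tcp_rot: [3.135, -0.003, 1.83]
ft_force: [-0.1, 0.0, 0.4]
width: 0.0698
```

step_arm --pt "0 0 1 0 7" --pt "0 0 3 0 7" --pt "0 0 4 0 7" --pt "0 0 4 0 7" --pt "0 0 4 0 7" --pt "0 0 3 0 7" --pt "0 0 0 0 7" --pt "0 0 0 0 7"

```text
time_s: 14.0
tcp_pos: [0.5554, 0.0858, 0.248]
tcp_rot: [3.135, -0.002, 1.83]
ft_force: [-1.1, 0.8, 0.2]
width: 0.07
```

```bash
python3 - <<'E'
from h import *
snap('side','s5');snap('top','t5')
a=cv2.resize(cv2.imread('pics/s5.png')[150:350,160:320],None,fx=2.4,fy=2.4)
b=cv2.resize(cv2.imread('pics/t5.png')[90:290,190:350],None,fx=2.4,fy=2.4)
cv2.imwrite('pics/c8.png',np.hstack([a,b]))
E
```

```text
(no output)
```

View pics/c8.png

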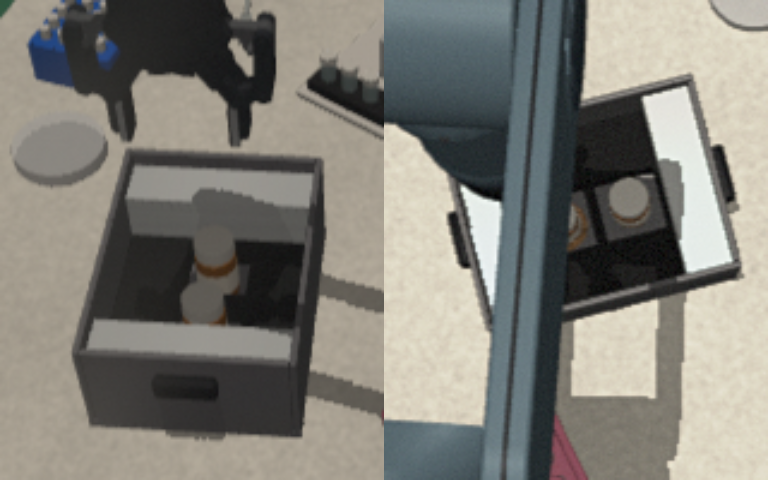

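The jar stands upright in the well at side crop (205,300), and the gripper is clear. Next is the tray.

step_arm --pt "-0.5 -4.5 0 -0.08 7" --pt "-0.5 -4.5 0 -0.08 7" --pt "-0.5 -4.5 0 -0.08 7" --pt "-0.5 -4.5 0 -0.08 7" --pt "-0.5 -4.5 0 -0.08 7" --pt "-0.5 -4.5 0 -0.08 7" --pt "-0.5 -4.5 0 -0.08 7" --pt "0 -2 0 0 7"

```text
time_s: 14.9
tcp_pos: [0.5112, -0.2541, 0.2335]
tcp_rot: [-3.125, -0.012, 1.255]
ft_force: [-0.5, 0.4, -0.0]
width: 0.0701
```

step_arm --pt "0 0 0 0 7" --pt "0 0 0 0 7" --pt "0 0 0 0 7" --pt "0 0 0 0 7" --pt "0 0 0 0 7" --pt "0 0 0 0 7" --pt "0 0 0 0 7" --pt "0 0 0 0 7"

```text
time_s: 15.7
tcp_pos: [0.5097, -0.2502, 0.2288]
tcp_rot: [-3.116, -0.016, 1.257]
ft_force: [0.6, -0.6, 0.8]
width: 0.07
```

step_arm --pt "0.4 -3 0 0 7" --pt "0.1 -2.7 0 0 7" --pt "0 0 0 0 7" --pt "0 0 0 0 7" --pt "0 0 0 0 7" --pt "0 0 -2 0 7" --pt "0 0 -2 0 7" --pt "0 0 -2 0 7"

```text
time_s: 16.5
tcp_pos: [0.5172, -0.3059, 0.1724]
tcp_rot: [-3.125, -0.014, 1.262]
ft_force: [0.4, -0.1, -0.4]
width: 0.0701
```

step_arm --pt "0 0 -2 0 7" --pt "0 0 0 0 7" --pt "0 0 0 0 7" --pt "0 0 0 0 7" --pt "0 0 0 0 7" --pt "0 0 0 0 7" --pt "0 0 0 0 7" --pt "0 0 0 0 7"

```text
time_s: 17.3
tcp_pos: [0.5179, -0.3027, 0.1544]
tcp_rot: [-3.127, -0.014, 1.265]
ft_force: [-0.7, 0.0, -0.1]
width: 0.0702
```

```bash
python3 - <<'E'
from h import *
snap('side','s6');snap('top','t6')
a=cv2.resize(cv2.imread('pics/s6.png')[70:250,240:400],None,fx=2.4,fy=2.4)
b=cv2.resize(cv2.imread('pics/t6.png')[120:300,360:520],None,fx=2.4,fy=2.4)
cv2.imwrite('pics/c9.png',np.hstack([a,b]))
E
```

```text
(no output)
```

View pics/c9.png

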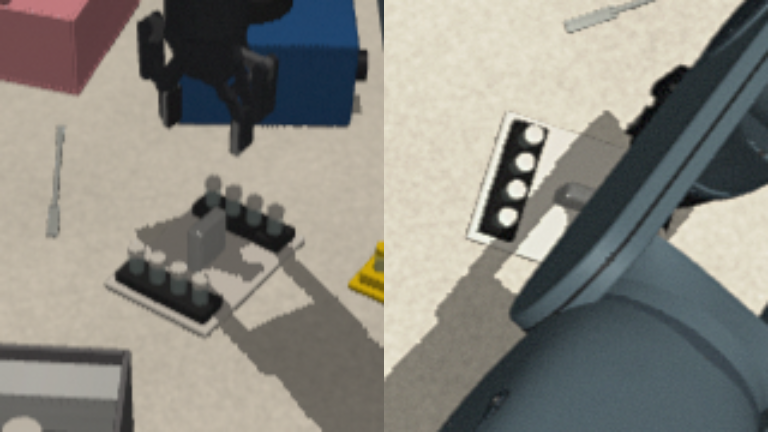

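The fingers straddle the white tray's handle, at side crop (207,245).

step_arm --pt "-0.4 -0.5 0 0 7" --pt "0 0 -2 0 7" --pt "0 0 -2 0 7" --pt "0 0 -2 0 7" --pt "0 0 -1 0 7" --pt "0 0 0 0 7" --pt "0 0 0 0 7" --pt "0 0 0 0 7"

```text
time_s: 18.2
tcp_pos: [0.5131, -0.311, 0.0841]
tcp_rot: [-3.13, -0.011, 1.264]
ft_force: [-0.4, -0.3, -0.2]
width: 0.0701
```

step_arm --pt "0.1 0.2 -1 0 7" --pt "0 0 -2 0 7" --pt "0 0 -1.5 0 7" --pt "0 0 0 0 7" --pt "0 0 0 0 7" --pt "0 0 0 0 7" --pt "0 0 0 0 7" --pt "0 0 0 0 7"

```text
time_s: 19.0
tcp_pos: [0.5175, -0.3108, 0.0424]
tcp_rot: [-3.14, -0.007, 1.265]
ft_force: [-0.1, -0.9, -0.5]
width: 0.0698
```

step_arm --pt "-0.3 0.2 -0.5 0 7" --pt "-0.1 0 -0.5 0 7" --pt "0 0 -0.2 0 7" --pt "0 0 0 0 7" --pt "0 0 0 0 7" --pt "0 0 0 0 7" --pt "0 0 0 0 7" --pt "0 0 0 0 7"

```text
time_s: 19.8
tcp_pos: [0.5135, -0.309, 0.0302]
tcp_rot: [-3.141, -0.007, 1.265]
ft_force: [-0.6, -0.4, 0.4]
width: 0.0699
```

step_arm --pt "0 0 0 0 5" --pt "0 0 0 0 3" --pt "0 0 0 0 1" --pt "0 0 0 0 1" --pt "0 0 0 0 1" --pt "0 0 0 0 1" --pt "0 0 0 0 1" --pt "0 0 0 0 1" --force 70

```text
time_s: 20.6
tcp_pos: [0.5139, -0.3093, 0.0306]
tcp_rot: [3.141, -0.006, 1.265]
ft_force: [0.1, -0.4, 1.3]
width: 0.0147
```

step_arm --pt "0 0 0.5 0 1" --pt "0 0 1.5 0 1" --pt "0 0 3 0 1" --pt "0 0 4 0 1" --pt "0 0 4 0 1" --pt "0 0 4 0 1" --pt "0 0 2 0 1" --pt "0 0 0 0 1"

```text
time_s: 21.4
tcp_pos: [0.5088, -0.3049, 0.2242]
tcp_rot: [-3.13, -0.011, 1.265]
ft_force: [1.7, -0.6, -1.6]
width: 0.0147
```

```bash
python3 - <<'E'
from h import *
snap('side','s7')
cv2.imwrite('pics/c10.png',cv2.resize(cv2.imread('pics/s7.png')[20:270,220:450],None,fx=2.4,fy=2.4))
E
```

```text
(no output)
```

View pics/c10.png

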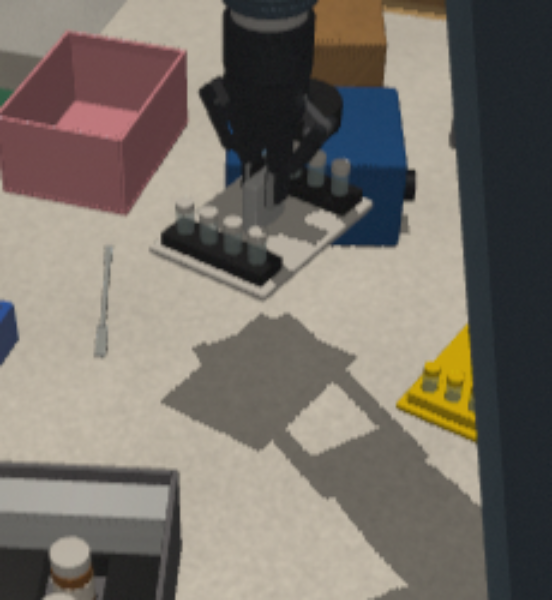

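The tray is lifted level, at crop (265,215). Now I carry it to the carrier.

step_arm --pt "0.3 2 0 0.04 1" --pt "0.5 3 0 0.06 1" --pt "0.6 4 0.2 0.07 1" --pt "0.6 4 0.2 0.07 1" --pt "0.6 4 0.2 0.07 1" --pt "0.6 4 0.2 0.07 1" --pt "0.6 4 0.2 0.07 1" --pt "0.6 4 0.2 0.07 1"

```text
time_s: 22.25
tcp_pos: [0.5422, -0.0005, 0.216]
tcp_rot: [-3.1, -0.027, 1.803]
ft_force: [1.6, -0.6, -2.4]
width: 0.0148
```

step_arm --pt "0.5 3 0 0.03 1" --pt "0.2 1.5 0 0 1" --pt "0 0.5 0 0 1" --pt "0 0 0 0 1" --pt "0 0 0 0 1" --pt "0 0 0 0 1" --pt "0 0 0 0 1" --pt "0 0 0 0 1"

```text
time_s: 23.05
tcp_pos: [0.5417, 0.0584, 0.2057]
tcp_rot: [-3.083, -0.036, 1.846]
ft_force: [-0.3, 0.1, -2.6]
width: 0.0149
```

Tilt has built up to about 0.07 rad, with the fingers leaning toward the base. Earlier descents reduced it, so I'll raise and lower the tray over the carrier and watch the tilt.

step_arm --pt "0.6 0 2 0 1" --pt "0.6 0 3 0 1" --pt "0.6 0 3 0 1" --pt "0.4 0 3 0 1" --pt "0 0 1 0 1" --pt "0 0 0 0 1" --pt "0 0 0 0 1" --pt "0 0 0 0 1"

```text
time_s: 23.85
tcp_pos: [0.5619, 0.0541, 0.3264]
tcp_rot: [-3.077, -0.037, 1.838]
ft_force: [-0.1, -0.0, -3.9]
width: 0.0149
```

step_arm --pt "0 0 -2 0 1" --pt "0 0 -3 0 1" --pt "0 0 -3 0 1" --pt "0 0 -2 0 1" --pt "0 0 0 0 1" --pt "0 0 0 0 1" --pt "0 0 0 0 1" --pt "0 0 0 0 1"

```text
time_s: 24.65
tcp_pos: [0.5571, 0.0545, 0.2171]
tcp_rot: [-3.067, -0.042, 1.838]
ft_force: [0.3, -0.3, -1.9]
width: 0.0151
```

step_arm --pt "0.8 -0.1 0 0 1" --pt "0 0 -1 0 1" --pt "0 0 -1 0 1" --pt "0 0 -1 0 1" --pt "0 0 -1 0 1" --pt "0 0 -1 0 1" --pt "0 0 0 0 1" --pt "0 0 0 0 1"

```text
time_s: 25.45
tcp_pos: [0.5663, 0.0533, 0.1639]
tcp_rot: [-3.069, -0.041, 1.838]
ft_force: [0.0, -0.9, -2.7]
width: 0.0148
```

```bash
python3 - <<'E'
from h import *
o=get_obs();print(o)
E
```

```text
{'time_s': 25.45, 'qpos': array([-0.10914269,  0.39282415,  1.51720902,  0.0114435 ,  1.31353225,
       -0.38133249]), 'dq': array([ 0.0001774 ,  0.01077914,  0.01549498,  0.00048064, -0.00732074,
       -0.00246664]), 'effort': array([ 3.27959118e-03, -5.11781251e+01, -2.75412476e+01,  7.20693357e-02,
        5.79986963e-01, -5.65478822e-04]), 'tcp_pos': array([0.56634862, 0.05334707, 0.16391133]), 'tcp_rot': array([-3.069473  , -0.04050552,  1.83815916]), 'ft_force': array([ 0.00360986, -0.90580274, -2.67846792]), 'torque': array([-0.04307832, -0.10697281, -0.04131059]), 'width': 0.014800932706803384}
```

step_arm --pt "-4 0 1 0 1" --pt "0 0 0 0 1" --pt "0 0 0 0 1" --pt "0 0 0 0 1" --pt "0 0 0 0 1" --pt "0 0 0 0 1" --pt "0 0 0 0 1" --pt "0 0 0 0 1"

```text
time_s: 26.25
tcp_pos: [0.5272, 0.0532, 0.1741]
tcp_rot: [-3.07, -0.04, 1.838]
ft_force: [-1.5, 0.7, -3.6]
width: 0.0145
```

step_arm --pt "4 0 0 0 1" --pt "0 0 0 0 1" --pt "0 0 0 0 1" --pt "0 0 0 0 1" --pt "0 0 0 0 1" --pt "0 0 0 0 1" --pt "0 0 0 0 1" --pt "0 0 0 0 1"

```text
time_s: 27.05
tcp_pos: [0.5656, 0.0534, 0.1725]
tcp_rot: [-3.066, -0.042, 1.838]
ft_force: [0.6, -0.0, -3.2]
width: 0.0149
```

Single-row moves keep the tilt constant, so consecutive rows are what add it in mid-motion. I'll test inward multi-row moves with a one-row return.

step_arm --pt "-1.5 0 0 0 1" --pt "-1.5 0 0 0 1" --pt "-1.5 0 0 0 1" --pt "0 0 0 0 1" --pt "0 0 0 0 1" --pt "0 0 0 0 1" --pt "0 0 0 0 1" --pt "0 0 0 0 1"

```text
time_s: 27.85
tcp_pos: [0.5216, 0.0532, 0.1738]
tcp_rot: [-3.07, -0.04, 1.838]
ft_force: [0.3, -0.5, -2.9]
width: 0.0151
```

step_arm --pt "1.5 0 0.5 0 1" --pt "1.5 0 0 0 1" --pt "1.5 0 0 0 1" --pt "0 0 0 0 1" --pt "0 0 0 0 1" --pt "0 0 0 0 1" --pt "0 0 0 0 1" --pt "0 0 0 0 1"

```text
time_s: 28.65
tcp_pos: [0.567, 0.0533, 0.1776]
tcp_rot: [-3.067, -0.041, 1.838]
ft_force: [0.8, 0.4, -2.4]
width: 0.0152
```

Radial moves don't add tilt either. The remaining lean (about 0.085 rad) will come out when the tray seats: the far edge lands first on both ledges, and opening the fingers lets it settle flat with less than 11 mm of motion at one edge. I'll lower it to just above the rim and check alignment.

step_arm --pt "0 0 -1 0 1" --pt "0 0 -1 -0.01 1" --pt "0 0 -0.8 0 1" --pt "0 0 0 0 1" --pt "0 0 0 0 1" --pt "0 0 0 0 1" --pt "0 0 0 0 1" --pt "0 0 0 0 1"

```text
time_s: 29.45
tcp_pos: [0.5659, 0.0534, 0.1468]
tcp_rot: [-3.066, -0.042, 1.827]
ft_force: [1.0, 0.4, -2.6]
width: 0.0151
```

```bash
python3 - <<'E'
from h import *
snap('side','s8');snap('top','t8')
a=cv2.resize(cv2.imread('pics/s8.png')[150:350,160:320],None,fx=2.4,fy=2.4)
b=cv2.resize(cv2.imread('pics/t8.png')[90:290,190:350],None,fx=2.4,fy=2.4)
cv2.imwrite('pics/c11.png',np.hstack([a,b]))
E
```

```text
(no output)
```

View pics/c11.png

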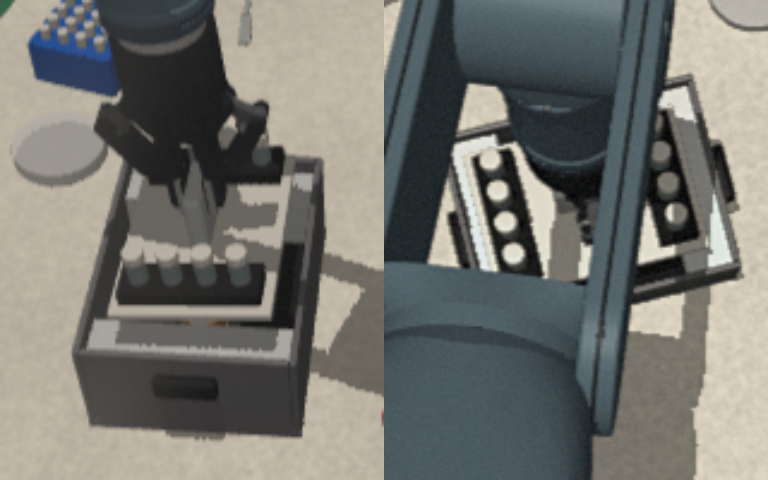

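The tray sits over the opening, at side crop (190,290). I'll overlay the predicted outlines to check the clearances.

```bash
python3 - <<'E'
from h import *
from scipy.spatial.transform import Rotation as R
o=get_obs();Rt=R.from_euler('xyz',o['tcp_rot']).as_matrix();t=o['tcp_pos']
# tool->tray: tray z=-tool z ; tray x along tool y, tray origin 30.6mm along tool z
z=-Rt[:,2];x=Rt[:,1];y=np.cross(z,x)
or_=t+Rt[:,2]*.0306
c=np.array([or_+sx*.063*x+sy*.09*y for sx,sy in((1,1),(1,-1),(-1,-1),(-1,1))])
print(or_,c.round(4), 'yaw',np.arctan2(y[1],y[0])-np.pi/2)
th=.258;cx=np.array([.565,.0532]);Rc=np.array([[np.cos(th),-np.sin(th)],[np.sin(th),np.cos(th)]])
print('in carrier frame',((c[:,:2]-cx)@Rc).round(4),((or_[:2]-cx)@Rc).round(4))
for n,box in(('s8',(160,150)),('t8',(190,90))):
    s=load(n);im=cv2.resize(cv2.imread('pics/%s.png'%n),None,fx=2.4,fy=2.4)
    def poly(P,col): cv2.polylines(im,[(proj(s,P)*2.4+.7).round().astype(int)],True,col,1)
    poly(c,(0,255,0))
    k=np.array([(1,1),(1,-1),(-1,-1),(-1,1)])
    poly(np.c_[(k*[.08,.106])@Rc.T+cx,[.098]*4],(0,0,255))
    b=(np.array(box)*2.4).astype(int);q=im[b[1]:b[1]+480,b[0]:b[0]+384]
    full=q if n=='s8' else np.hstack([full,q])
cv2.imwrite('pics/c12.png',full)
E
```

```text
[0.56337644 0.054001   0.11638722] [[ 0.6013  0.1571  0.1154]
 [ 0.6469 -0.0169  0.1079]
 [ 0.5254 -0.0491  0.1174]
 [ 0.4799  0.1249  0.1249]] yaw 0.25614803829880817
in carrier frame [[ 0.0616  0.0912]
 [ 0.0613 -0.0887]
 [-0.0644 -0.0888]
 [-0.064   0.091 ]] [-0.0014  0.0012]
```

View pics/c12.png

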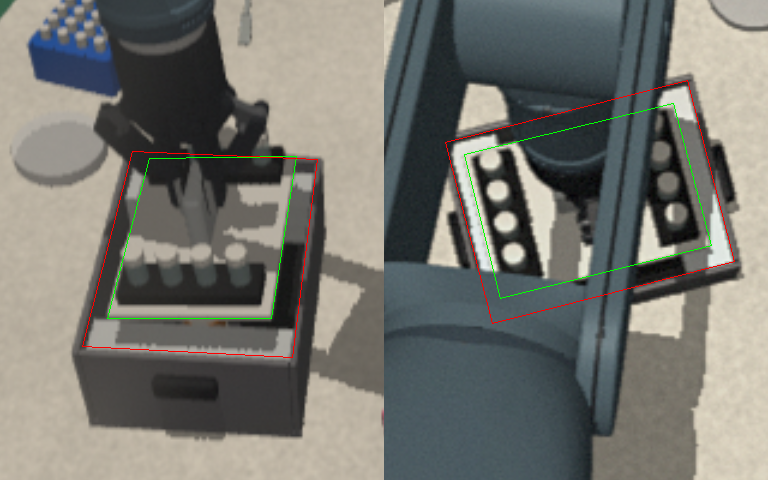

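The predicted tray outline (green) matches the picture and lies about 16 mm inside the rim (red) all round. Its lowest corner is about 26 mm above the ledge, so I lower it.

step_arm --pt "0 0 -0.7 0 1" --pt "0 0 -0.7 0 1" --pt "0 0 -0.6 0 1" --pt "0 0 0 0 1" --pt "0 0 0 0 1" --pt "0 0 0 0 1" --pt "0 0 0 0 1" --pt "0 0 0 0 1"

```text
time_s: 30.35
tcp_pos: [0.5659, 0.0534, 0.125]
tcp_rot: [-3.066, -0.042, 1.827]
ft_force: [0.1, 1.0, -3.3]
width: 0.0151
```

step_arm --pt "0 0 -0.4 0 1" --pt "0 0 0 0 1" --pt "0 0 -0.2 0 1" --pt "0 0 0 0 1" --pt "0 0 -0.2 0 1" --pt "0 0 0 0 1" --pt "0 0 0 0 1" --pt "0 0 0 0 1"

```text
time_s: 31.15
tcp_pos: [0.5667, 0.0535, 0.1191]
tcp_rot: [-3.069, -0.04, 1.827]
ft_force: [-1.8, 1.1, 0.3]
width: 0.0152
```

The force has gone from −3 to about 0 N, so the far edge is on the ledges. I'll press gently to level it.

step_arm --pt "0 0 -0.3 0 1" --pt "0 0 0 0 1" --pt "0 0 -0.3 0 1" --pt "0 0 0 0 1" --pt "0 0 -0.3 0 1" --pt "0 0 0 0 1" --pt "0 0 0 0 1" --pt "0 0 0 0 1"

```text
time_s: 31.95
tcp_pos: [0.5672, 0.0539, 0.1163]
tcp_rot: [-3.074, -0.039, 1.828]
ft_force: [-2.7, 1.4, 3.2]
width: 0.0147
```

step_arm --pt "0 0 -0.4 0 1" --pt "0 0 0 0 1" --pt "0 0 -0.4 0 1" --pt "0 0 0 0 1" --pt "0 0 -0.4 0 1" --pt "0 0 0 0 1" --pt "0 0 -0.3 0 1" --pt "0 0 0 0 1"

```text
time_s: 32.75
tcp_pos: [0.5681, 0.0531, 0.1158]
tcp_rot: [-3.082, -0.034, 1.829]
ft_force: [-0.0, 0.2, -0.7]
width: 0.0152
```

The tilt is shrinking and the force is near zero. Now I open gradually so it settles between the fingers.

step_arm --pt "0 0 -0.2 0 1" --pt "0 0 0 0 1.6" --pt "0 0 0 0 1.7" --pt "0 0 0 0 1.8" --pt "0 0 0 0 2.0" --pt "0 0 0 0 2.4" --pt "0 0 0 0 3" --pt "0 0 0 0 4" --force 20

```text
time_s: 33.55
tcp_pos: [0.5673, 0.0529, 0.1112]
tcp_rot: [-3.079, -0.036, 1.829]
ft_force: [-1.1, 0.1, -0.1]
width: 0.0401
```

step_arm --pt "0 0 0 0 6" --pt "0 0 0 0 7" --pt "0 0 0 0 7" --pt "0 0 1 0 7" --pt "0 0 3 0 7" --pt "0 0 4 0 7" --pt "0 0 4 0 7" --pt "0 0 4 0 7"

```text
time_s: 34.35
tcp_pos: [0.5623, 0.0533, 0.2724]
tcp_rot: [-3.066, -0.04, 1.828]
ft_force: [0.8, 0.7, -0.3]
width: 0.0698
```

```bash
python3 - <<'E'
from h import *
snap('side','s9');snap('top','t9')
a=cv2.resize(cv2.imread('pics/s9.png')[150:350,160:320],None,fx=2.4,fy=2.4)
b=cv2.resize(cv2.imread('pics/t9.png')[90:290,190:350],None,fx=2.4,fy=2.4)
cv2.imwrite('pics/c13.png',np.hstack([a,b]))
E
```

```text
(no output)
```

View pics/c13.png

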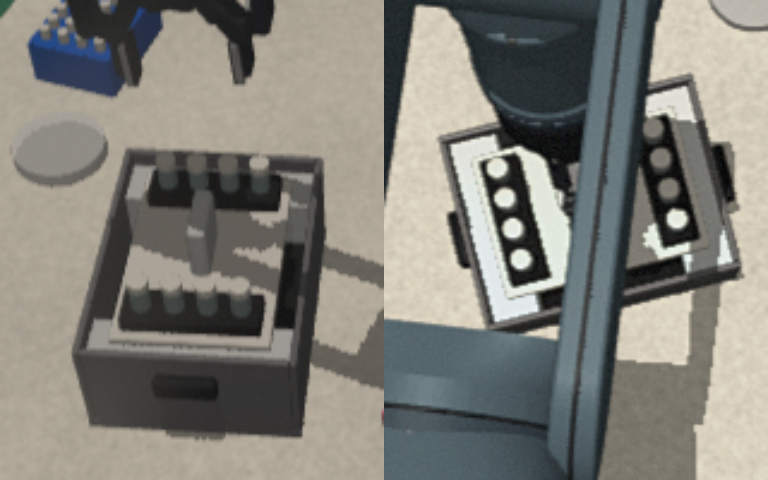

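The tray appears to lie flat inside the carrier, released. I'll move the arm aside for an unobstructed check.

step_arm --pt "-2 -4 0 0 7" --pt "-2 -4 0 0 7" --pt "-2 -4 0 0 7" --pt "-2 -4 0 0 7" --pt "-1 -4 0 0 7" --pt "0 -4 0 0 7" --pt "0 -4 0 0 7" --pt "0 0 0 0 7"

```text
time_s: 35.25
tcp_pos: [0.4707, -0.2342, 0.2826]
tcp_rot: [-3.086, -0.03, 1.835]
ft_force: [-0.1, 0.3, 0.9]
width: 0.0704
```

```bash
python3 - <<'E'
from h import *
snap('side','s10');snap('top','t10')
cx=np.array([.565,.0532]);th=.258;Rc=np.array([[np.cos(th),-np.sin(th)],[np.sin(th),np.cos(th)]])
k=np.array([(1,1),(1,-1),(-1,-1),(-1,1)])
for n,box in(('s10',(160,150)),('t10',(190,90))):
    s=load(n);im=cv2.resize(cv2.imread('pics/%s.png'%n),None,fx=2.4,fy=2.4)
    P=np.c_[(k*[.063,.09])@Rc.T+cx,[.09]*4]
    cv2.polylines(im,[(proj(s,P)*2.4+.7).round().astype(int)],True,(0,255,0),1)
    b=(np.array(box)*2.4).astype(int);q=im[b[1]:b[1]+480,b[0]:b[0]+384]
    full=q if n=='s10' else np.hstack([full,q])
cv2.imwrite('pics/c14.png',full)
E
```

```text
(no output)
```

View pics/c14.png

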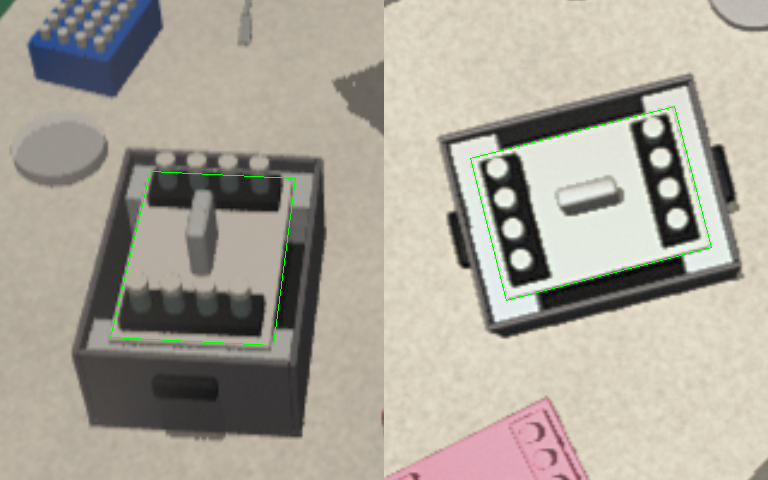

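Both views match the ideal seated outline (tray top at 90 mm) to within a couple of mm, and the tray is flat and centred. I'm handing the job in.

```bash
python3 -c "
from h import *
print(get_obs()['dq'].round(3)); print(finish_job())"
```

```text
[ 0.038 -0.013  0.014  0.008  0.003  0.005]
the job is handed in; nothing more can be done
None
```

I stood the short amber jar upright on the cork pad in the empty well. I then picked up the white tray by its handle, set it on both end ledges, let go and moved the arm clear. I handed the job in at about 35 s of the 54 s allowed; no verdict was reported.

**Last checks:** With the arm out of the way, both camera views matched the ideal seated tray outline to a couple of mm, flat and centred. The jar was seen upright in its well just before the tray covered it, and I could not check it again after that.

**What went less well:** During the carry the tool built up a lean of about 0.085 rad, and my attempts to remove it failed. The tray's far edge therefore touched the ledges first. Gentle pressing reduced the lean only to about 0.07 rad, and the tray settled flat as I opened the fingers slowly, with one edge coming down about 1 cm or less.

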